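Right the fallen reagent bottle and set it on the stirrer

TASK

A square reagent bottle has fallen over beside the water bath. Stand it up by lifting its cap end and pushing it against the bath's flat side until the bottle stands on its base on the bench, and let go of it there; then take it again and set it down gently (not dropped), upright, in the middle of the stirrer's round plate. Leave the loose glassware where it is.

Things in the scene. Friction and masses are not known exactly. Their poses are not given: they have to be found in the camera images.
- bottle: white square plastic bottle with round screw cap, 0.3 kg, lying on a flat side, cap end towards the water bath (within 20 degrees of square). 130 mm long: body 56 x 56 x 80 mm, shoulder and neck to 102 mm, then the cap, 36 mm diameter. Centre of mass 47 mm above the base. Origin: centre of the base; z: along it from base to cap. Leaning under 30 degrees from upright, it rocks upright by itself
- bottle_top (a point): centre of the top of the bottle's cap, 130 mm from the base along the bottle's axis; same axes as the bottle
- bath: stainless-steel water bath, a fixed heavy box 320 mm (its x) by 200 mm (its y) by 150 mm high, with a grey lid with a black bow handle on top (50 mm more) and control panel facing the robot. Origin: centre of its underside at bench height; z up. Its flat side facing -y (towards the bottle) is the wall to push against
- bath_side (a point): the foot of the middle of the bath's flat side that faces the bottle, at bench height; axes as the bath's: x runs along that side (320 mm long, 150 mm high), y points into the bath, z up
- stirrer: magnetic stirrer, fixed: black housing 200 mm (its x) by 165 mm (its y), 76 mm high, with a round white ceramic plate, 136 mm diameter, whose flat top is 95 mm above the bench. Two knobs face the robot. Origin at bench height straight under the plate's centre; z up
- plate (a point): centre of the top surface of the stirrer's round plate, 95 mm above the bench; z up
- flask: loose bystander: conical glass flask, 84 mm wide at the foot, 120 mm tall; origin at the centre of its foot
- beaker: loose bystander: glass beaker, 70 mm wide, 75 mm tall; origin at the centre of its foot
- volflask: loose bystander: round-bellied glass volumetric flask with a yellow stopper, 72 mm wide, 168 mm tall; origin at the centre of its foot
There are look-alikes about, which are no part of the job. Leave any green or pink look-alike of the bottle alone.

How it is judged:
By the outcome, as a careful person would: the job done as asked, in the order asked, and still so for the second after the job is handed in, with the robot touching nothing.
It also fails if it takes over 72 s, if anything falls off the work surface, if the arm or the gripper's body presses on something with over 40 N, if the wrist force passes 120 N, or if a joint passes its speed limit or range.

ROBOT

A 7-joint arm with a two-finger parallel gripper is mounted at the origin on the work surface. World frame = base frame: x ahead of the robot, y to its left, z up, the work surface at z = 0. Lengths are in m, angles in rad, forces in N, time in s.
With the tool pointing down it reaches from about 0.425 to 0.875 m from the base axis. Payload 4.7 kg.
Tool frame: the origin (TCP) lies between the finger pads; the fingertips stand ctrl.tip_reach ahead of it and the grasp point (between the pads) lies 5 mm behind it (ctrl.tip_reach is the distance from the TCP to the fingertips, in m); z points along the fingers, y is the direction in which the jaws open and shut (so a half turn about z gives the same grasp; the last joint's range is limited). The gripper opens to 87 mm and grips with 3 to 60 N. Pads are 19 mm wide; open, the fingers measure 117 mm over their backs; the gripper's body (75 mm by 190 mm) begins 51 mm behind the grasp point.
Start: joints at [-1.243, 0.321, -0.07, 1.45, 0.023, 1.371, -0.057], TCP at [0.201, 0.618, 0.237] pointing down, gripper open.
Joint ranges: [-2.86, 2.86], [-0.3, 2.09], [-1.38, 1.24], [0.06, 2.45], [-1.56, 4.7], [0.09, 2.05], [-2.69, 2.69]. Speed limits (rad/s): [2.57, 2.57, 3.14, 3.14, 3.14, 3.14, 3.14].

INTERFACE

Orientations are given as a rotation vector (axis times angle).
In Python, from bench import ctrl gives the robot as it stands.
- The arm moves only by the shell command python3 -m handwheel 'ROWS' [FORCE]. ROWS is JSON, a list of rows, each a list of 7 numbers: the shift along the tool's x, y, z in mm, then the turn, a rotation vector about the tool's x, y, z in rad, then the gripper's target within -1 to 1 (shut at 1, half-way at 0, fully open at -1). In form: [[dx, dy, dz, ax, ay, az, grip], ...]. A call has 1 to 12 rows; each row is the pose to reach, as a shift and turn from the pose commanded when the call began, along the tool's axes at that moment; what a row does not reach only later rows make up. A row lasts 1/8 s, in which the tool goes at most 62.5 mm and 10.7 degrees, less where a joint would pass 70% of its speed; a pose out of reach is approached as far as the arm can. A call with a gripper value outside its range is refused whole. The fingers move at their own pace and stop on an object; FORCE is the grip in N (left out, the last holds). Time passes only in rows, so rows that repeat a pose let the fingers close. It gives the time, the measured TCP pose, the force and the opening at its end, in the units of the state.
- ctrl.get_state(): the state, without advancing time (a new reading comes with each control period).
- ctrl.get_image(name): name is "scene" or "top" or "wrist"; returns the picture (384x512x3 uint8, red, green, blue); there is no depth.
- ctrl.camera_model(name): a dict with "mtx" (3x3 intrinsics, pixels), "k1" (the pictures are not rectified: a ray, as slopes to the right and down, at radius r is drawn at 1 + k1 r^2 times it, then the intrinsics apply), "xyz" and "orientation" of the camera in the world. Camera axes: x right, y up, looking along -z (the intrinsics and any distortion apply to the point x, -y, -z); pixel columns grow to the right and rows downward; lengths in m; the calibration is good to about 2 mm. A picture is of the moment at which its call begins: read the wrist's pose just before it. camera_model takes no time and is no camera call; for the wrist camera it gives the pose at the moment of the call.
- ctrl.close_job(): hands the job in, once; it reports no verdict.
The state is a dict: "time": time; "joint_positions": joint angles; "qd": joint speeds; "joint_torque": joint torques, N m; "position": TCP position; "tool_rot": TCP orientation; "ft_force": force on the tool from outside, world axes, zero at the start; "torque": the same for the moment, N m; "grip_width": opening from 0.0 (shut) to 1.0 (fully open).
Only numpy, scipy, OpenCV 4.12 (cv2) and the standard library are available. Lean on these libraries where they do the work, as an engineer would, in place of code of your own. Each camera call takes 0.05 s, during which the arm holds its last target.

## Working session

There is one attempt and no reset: what is moved stays moved. The work goes in short steps, Python scripts to look and compute and a shell command to move; the robot and the scene stay as the last step left them, time stands still between calls to the robot, and variables do not carry over. Pictures are saved under pics/ and viewed, and the job is handed in when it is done.

```bash
ls; mkdir -p pics; python3 - <<'E'
from bench import ctrl
import cv2
s=ctrl.get_state()
for k in s: print(k,s[k])
print(ctrl.tip_reach)
for n in ["scene","top","wrist"]:
    m=ctrl.camera_model(n); print(n,m)
    im=ctrl.get_image(n); cv2.imwrite(f"pics/{n}0.png",im[:,:,::-1])
E
```

```text
pics
time 0.0
joint_positions [-1.24291962  0.32182391 -0.07008424  1.45166408  0.02258965  1.37076621
 -0.05689127]
qd [-6.49143669e-04 -7.15383004e-04  2.91078346e-04 -1.41409640e-05
 -1.09097862e-03  8.95169120e-04 -2.13803738e-04]
joint_torque [-6.89612830e-05 -4.91294217e+01 -4.03931066e-01 -3.12520158e+01
 -6.38339971e-02  4.40702587e-02  1.99071592e-04]
position [0.20050892 0.61776235 0.23546636]
tool_rot [-4.90770546e-01 -3.10281112e+00  2.92638796e-03]
ft_force [-0.005127   -0.23016118 -0.53887115]
torque [ 0.03214653 -0.00355162  0.07309975]
grip_width 1.0020534947723363
0.014
scene {'mtx': array([[374.60431599,   0.        , 253.79109733],
       [  0.        , 374.60431599, 187.82130072],
       [  0.        ,   0.        ,   1.        ]]), 'k1': -0.01914512812386261, 'xyz': array([1.08539457, 0.54188107, 1.04193808]), 'orientation': array([0.3186462 , 0.82258783, 2.28088888])}
top {'mtx': array([[402.56352658,   0.        , 259.6312436 ],
       [  0.        , 402.56352658, 197.81730171],
       [  0.        ,   0.        ,   1.        ]]), 'k1': -0.047913406975086094, 'xyz': array([ 0.42533142, -0.05079128,  1.37775027]), 'orientation': array([ 0.0575055 , -0.0641559 , -1.55273373])}
wrist {'mtx': array([[310.07614466,   0.        , 259.79502631],
       [  0.        , 310.07614466, 186.28863708],
       [  0.        ,   0.        ,   1.        ]]), 'k1': -0.009235040792505282, 'xyz': array([0.12076075, 0.64356271, 0.38384413]), 'orientation': array([-0.26508953, -0.19048836,  1.24707159])}
```

View pics/scene0.png

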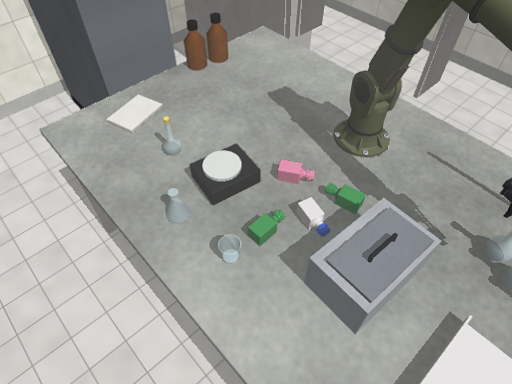

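View pics/top0.png

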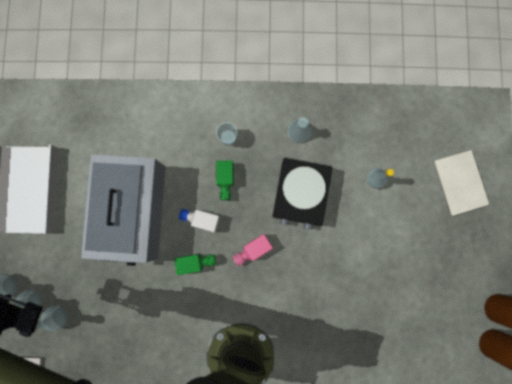

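View pics/wrist0.png

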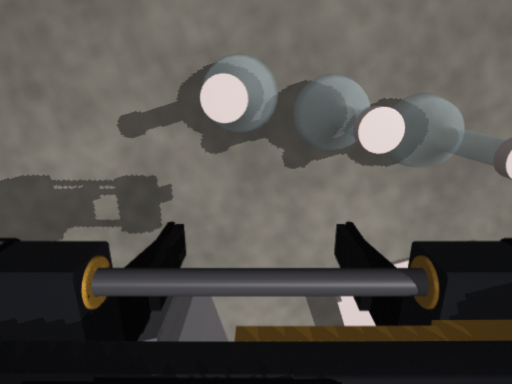

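```bash
cat > h.py <<'E'
import numpy as np, cv2
from scipy.spatial.transform import Rotation as R
def ray(cm,uv):
    K=np.array(cm['mtx']);k=cm['k1']
    d=(np.array(uv,float)-K[:2,2])/np.array([K[0,0],K[1,1]])
    s=d.copy()
    for _ in range(10): s=d/(1+k*(s@s))
    v=R.from_rotvec(cm['orientation']).apply([s[0],-s[1],-1]); return np.array(cm['xyz']),v
def onz(cm,uv,z):
    o,v=ray(cm,uv); return o+v*(z-o[2])/v[2]
def tri(a,b):
    (o1,v1),(o2,v2)=a,b
    A=np.c_[v1,-v2]; t=np.linalg.lstsq(A,o2-o1,rcond=None)[0]
    p,q=o1+v1*t[0],o2+v2*t[1]; return (p+q)/2,np.linalg.norm(p-q)
def proj(cm,P):
    c=R.from_rotvec(cm['orientation']).inv().apply(np.array(P)-cm['xyz'])
    s=np.array([c[0],-c[1]])/-c[2]; s=s*(1+cm['k1']*(s@s))
    K=cm['mtx']; return s*[K[0,0],K[1,1]]+K[:2,2]
E
python3 - <<'E'
import cv2
t=cv2.imread('pics/top0.png'); c=t[140:280,75:345]; cv2.imwrite('pics/topc.png',cv2.resize(c,None,fx=2.9,fy=2.9,interpolation=cv2.INTER_CUBIC))
t=cv2.imread('pics/scene0.png'); c=t[140:330,180:445]; cv2.imwrite('pics/scc.png',cv2.resize(c,None,fx=3,fy=3,interpolation=cv2.INTER_CUBIC))
from h import *
from bench import ctrl
ct,cs=ctrl.camera_model('top'),ctrl.camera_model('scene')
res={}
for n,cm in(('top',ct),('scene',cs)):
    im=cv2.imread(f'pics/{n}0.png');hsv=cv2.cvtColor(im,cv2.COLOR_BGR2HSV)
    b=cv2.inRange(hsv,(105,120,40),(130,255,255)); 
    w=cv2.inRange(hsv,(0,0,165),(179,40,255))
    for nm,m in(('blue',b),('white',w)):
        N,L,S,C=cv2.connectedComponentsWithStats(m)
        for i in range(1,N):
            if S[i,4]>15: print(n,nm,S[i],C[i].round(1))
E
```

```text
top blue [179 209  10  12  84] [183.  214.3]
top white [ 41   0  31  29 753] [55.3 14.3]
top white [ 74   0  29  15 292] [88.9  5.9]
top white [105   0  32  29 815] [120.6  13.6]
top white [138   0  31  29 847] [153.1  14. ]
top white [171   0  32  30 902] [186.4  14.1]
top white [204   0  32  30 853] [219.1  14.1]
top white [237   0  32  31 884] [252.9  15.3]
top white [352   0  16   1  16] [359.5   0. ]
top white [371   0  14   2  19] [3.774e+02 3.000e-01]
top white [403   0  30   4  93] [418.    1.1]
top white [436   0  27   4  94] [448.8   1.4]
top white [271   2  31  29 864] [286.1  16.2]
top white [304   2  32  30 898] [319.1  16.8]
top white [338   3  30  30 785] [351.8  17.3]
top white [371   4  31  30 821] [385.5  18.6]
top white [404   6  29  28 716] [417.4  20.4]
top white [436   7  30  29 751] [449.9  21.4]
top white [469  10   8   6  16] [472.4  12.7]
top white [ 10  12  27  16 208] [22.7 21. ]
top white [ 73  14  28  14 220] [84.6 22. ]
top white [500  14  12   9  44] [505.9  17.7]
top white [474  29  11   7  41] [478.1  32.4]
top white [  5  31  31  30 624] [19.4 45.5]
[... 2545 characters left out ...]
3 172.8]
scene white [ 96 164   5   8  23] [ 97.7 168.2]
scene white [122 172  23  14 156] [131.7 178.6]
scene white [112 178   9   8  40] [116.4 182. ]
scene white [168 188  20  34 298] [177.4 205.5]
scene white [298 197  27  29 432] [312.2 210.9]
scene white [ 310  198  131  115 2156] [367.  253.6]
scene white [173 225   8   4  22] [176.5 226.3]
scene white [225 234  17  14  66] [233.  238.1]
scene white [  152   236   280   148 19455] [281.5 323.6]
scene white [157 239  12   7  32] [162.3 242. ]
scene white [503 240   9  20 129] [507.7 250.7]
scene white [159 255   5   5  16] [160.9 257.2]
scene white [268 256  11  10  55] [273.2 260.8]
scene white [ 420  315   92   69 3486] [470.5 361. ]
```

View pics/topc.png

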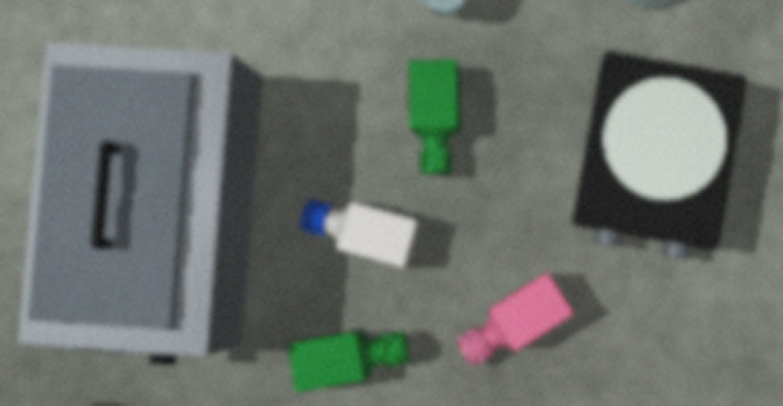

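View pics/scc.png

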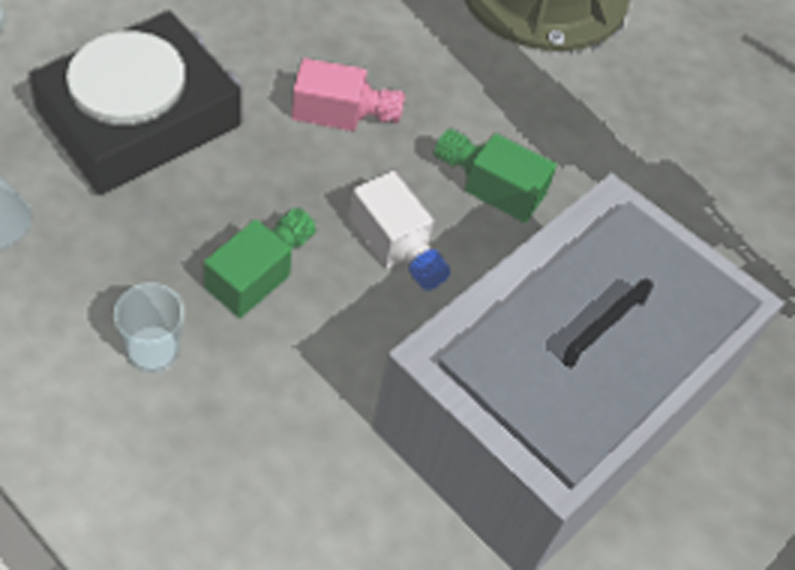

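```bash
python3 - <<'E'
from h import *
from bench import ctrl
ct,cs=ctrl.camera_model('top'),ctrl.camera_model('scene')
T=lambda u,v:(u/2.9+75-.33,v/2.9+140-.33)
S=lambda u,v:(u/3+180-.33,v/3+140-.33)
pts={'bathA(+x)':(T(232,58),S(391,353)),'bathB':(T(208,354),S(612,175)),'cap':((183,214.3),(322.6,228.7)),'plate':((303.7,187.4),(221.6,164.8)),
'base+x':(T(417,220),S(352,183)),'sh+x':(T(350,203),S(388,235)),'base-x':(T(405,267),S(393,174)),'sh-x':(T(338,249),S(432,210))}
for n,(a,b) in pts.items():
    p,e=tri(ray(ct,a),ray(cs,b)); print(n,p.round(4),round(e,4))
print('cap on .028',onz(ct,(183,214.3),.028),onz(cs,(322.6,228.7),.028))
print('plate on .095',onz(ct,(303.7,187.4),.095),onz(cs,(221.6,164.8),.095))
for z,n in((.056,'top'),):
  for k in('base+x','base-x','sh+x','sh-x'): print(k,onz(ct,pts[k][0],z).round(4),onz(cs,pts[k][1],z).round(4))
for k in('bathA(+x)','bathB'):print(k,onz(ct,pts[k][0],.15).round(4),onz(cs,pts[k][1],.15).round(4))
E
```

```text
bathA(+x) [0.6348 0.2738 0.1406] 0.0008
bathB [0.3188 0.2885 0.1423] 0.0036
cap [0.471  0.1994 0.0297] 0.002
plate [ 0.5623 -0.1973  0.084 ] 0.0001
base+x [0.4675 0.0783 0.0587] 0.0002
sh+x [0.487  0.1531 0.0562] 0.005
base-x [0.4139 0.0926 0.0422] 0.0008
sh-x [0.4337 0.1651 0.0643] 0.0018
cap on .028 [0.47044056 0.20051671 0.028     ] [0.4707157  0.19811717 0.028     ]
plate on .095 [ 0.56111939 -0.19609211  0.095     ] [ 0.56824774 -0.18878828  0.095     ]
base+x [0.4675 0.0786 0.056 ] [0.4659 0.0769 0.056 ]
base-x [0.4143 0.0908 0.056 ] [0.4229 0.0992 0.056 ]
sh+x [0.4854 0.1551 0.056 ] [0.4887 0.1512 0.056 ]
sh-x [0.4332 0.1672 0.056 ] [0.4288 0.1613 0.056 ]
bathA(+x) [0.6334 0.271  0.15  ] [0.6393 0.2769 0.15  ]
bathB [0.3205 0.2849 0.15  ] [0.3239 0.292  0.15  ]
```

```bash
cat >> h.py <<'E'
def tool(ydir_deg,phi=0,axdeg=None):
    """tool down with jaw y at world azimuth ydir_deg; then tilt by phi(deg) about tool-y-azimuth axis so that the fingers point to azimuth axdeg=ydir+90"""
    a=np.radians(ydir_deg); y=np.array([np.cos(a),np.sin(a),0]); z=np.array([0,0,-1.]); x=np.cross(y,z)
    Rm=np.c_[x,y,z]
    return R.from_rotvec(y*np.radians(phi))*R.from_matrix(Rm)
def rel(p0,r0,p,r):
    R0=R.from_rotvec(r0); return np.r_[R0.inv().apply(np.array(p)-p0)*1000,(R0.inv()*r).as_rotvec()]
E
python3 - <<'E'
from h import *
from bench import ctrl
s=ctrl.get_state()
t=tool(-14); print(t.as_matrix().round(2)); print(tool(-14,30).as_matrix().round(2))
np.set_printoptions(precision=3,suppress=True)
print(rel(s['position'],s['tool_rot'],[.2,.618,.30],R.from_rotvec(s['tool_rot'])))
print(rel(s['position'],s['tool_rot'],[.46,.09,.30],t))
E
```

```text
[[ 0.24  0.97  0.  ]
 [ 0.97 -0.24  0.  ]
 [ 0.    0.   -1.  ]]
[[ 0.21  0.97  0.12]
 [ 0.84 -0.24  0.49]
 [ 0.5  -0.   -0.87]]
[  0.577  -0.148 -64.271   0.      0.      0.   ]
[-409.699 -422.117  -63.622   -0.001    0.001    1.501]
```

```bash
python3 -m handwheel '[[0,0,-40,0,0,0,-1],[-20,-20,-64,0,0,0.1,-1],[-60,-62,-64,0,0,0.25,-1],[-100,-103,-64,0,0,0.4,-1],[-140,-144,-64,0,0,0.55,-1],[-180,-185,-64,0,0,0.7,-1],[-220,-227,-64,0,0,0.85,-1],[-260,-268,-64,0,0,1.0,-1],[-300,-309,-64,0,0,1.15,-1],[-340,-350,-64,0,0,1.3,-1],[-380,-391,-64,0,0,1.45,-1],[-410,-422,-64,0,0,1.5,-1]]' 10; python3 - <<'E'
from h import *
from bench import ctrl
np.set_printoptions(precision=3,suppress=True)
s=ctrl.get_state(); print(s['joint_positions'],s['position'],s['time'])
cm=ctrl.camera_model('wrist');im=ctrl.get_image('wrist')
import pickle;pickle.dump(cm,open('w1.pkl','wb'))
print(cm['xyz'],R.from_rotvec(cm['orientation']).as_matrix())
cv2.imwrite('pics/w1.png',im[:,:,::-1])
E
```

```text
time: 1.65
position: [0.461, 0.0876, 0.3006]
tool_rot: [2.479, 1.93, 0.001]
ft_force: [0.0, 1.3, -0.3]
grip_width: 1.004
[-0.731 -0.118  0.449  1.791  0.051  1.457 -0.539] [0.461 0.088 0.301] 1.65
[0.481 0.168 0.449] [[ 0.97   0.234  0.074]
 [-0.245  0.925  0.291]
 [ 0.    -0.301  0.954]]
```

View pics/w1.png

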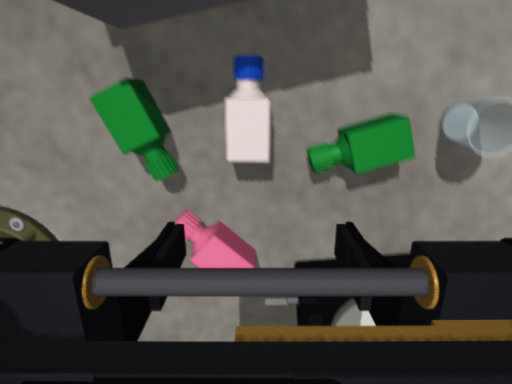

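```bash
python3 - <<'E'
from h import *
from bench import ctrl
import pickle
np.set_printoptions(precision=4,suppress=True)
cw=pickle.load(open('w1.pkl','rb'));ct=ctrl.camera_model('top')
im=cv2.imread('pics/w1.png');hsv=cv2.cvtColor(im,cv2.COLOR_BGR2HSV)
b=cv2.inRange(hsv,(105,120,40),(130,255,255))[:200]
w=cv2.inRange(hsv,(0,0,165),(179,60,255))[:200]
for m in(b,w):
    N,L,S,C=cv2.connectedComponentsWithStats(m)
    for i in range(1,N):
        if S[i,4]>100:
            print(S[i],C[i]); r=cv2.minAreaRect(np.argwhere(L==i)[:,::-1].astype(np.float32)); print(r)
            if m is b: print('cap tri',tri(ray(cw,C[i]),ray(ct,(183,214.3))), onz(cw,C[i],.03))
for uv in((226,161),(270.5,162.5)): print('base top corner',onz(cw,uv,.056))
for uv in((227,97),(269,97)): print('sh',onz(cw,uv,.056))
# base corner tri
T=lambda u,v:(u/2.9+75-.33,v/2.9+140-.33)
print(tri(ray(cw,(226,161)),ray(ct,T(405,267))),tri(ray(cw,(270.5,162)),ray(ct,T(417,220))))
cv2.imwrite('pics/w1c.png',cv2.resize(im[:190,60:420],None,fx=2.2,fy=2.2,interpolation=cv2.INTER_CUBIC))
E
```

```text
[234  55  30  25 668] [248.1467  67.2605]
((248.5, 67.0), (24.0, 29.0), 90.0)
cap tri (array([0.4714, 0.1962, 0.0471]), np.float64(0.0034667903723610695)) [0.4726 0.1967 0.03  ]
[ 225   80   45   82 3182] [247.0465 124.1298]
((247.0, 120.5), (81.0, 44.0), 90.0)
[467 110  10  27 122] [471.0082 121.6721]
((470.42156982421875, 122.76183319091797), (5.928818702697754, 26.326128005981445), 22.380136489868164)
base top corner [0.4162 0.092  0.056 ]
base top corner [0.4716 0.0759 0.056 ]
sh [0.4395 0.1684 0.056 ]
sh [0.4891 0.1558 0.056 ]
(array([0.4148, 0.0912, 0.0504]), np.float64(0.0012024385872871138)) (array([0.4696, 0.0778, 0.0599]), np.float64(0.004525955918716268))
```

View pics/w1c.png

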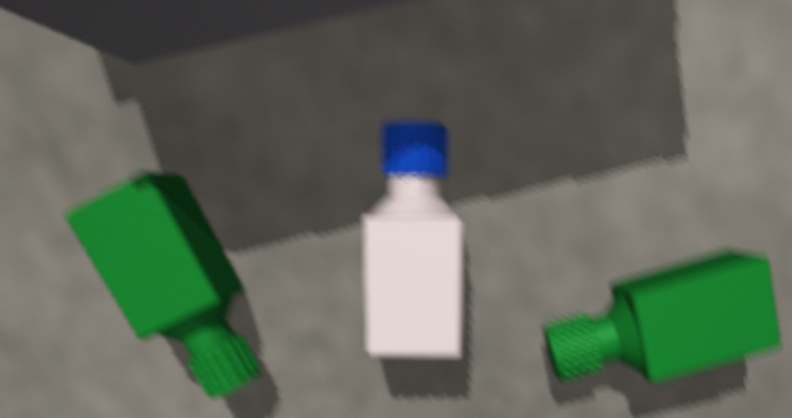

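```bash
python3 - <<'E'
from h import *
import pickle
np.set_printoptions(precision=4,suppress=True)
cw=pickle.load(open('w1.pkl','rb'))
for uv in((121,28),(237,2.3),(180,15)): print(onz(cw,uv,0))
E
```

```text
[0.3227 0.2867 0.    ]
[0.4782 0.2778 0.    ]
[0.4027 0.282  0.    ]
```

```bash
python3 - <<'E'
from h import *
from bench import ctrl
np.set_printoptions(precision=3,suppress=True)
s=ctrl.get_state(); t=tool(-14)
for p in([.471,.197,.12],[.471,.197,.023]): print(rel(s['position'],s['tool_rot'],p,t))
E
```

```text
[114.079 -22.14  180.397   0.003   0.002  -0.012]
[114.302 -22.409 277.396   0.003   0.002  -0.012]
```

```bash
python3 - <<'E'
from bench import ctrl
s=ctrl.get_state(); print(s['position'],s['tool_rot'],s['qd'])
E
python3 -m handwheel '[[30,-6,40,0,0,0,-1],[60,-12,80,0,0,0,-1],[90,-16,130,0,0,0,-1],[110,-19,165,0,0,-0.01,-1],[114,-20,180,0,0,-0.012,-1],[114,-20,180,0,0,-0.012,-1]]' 10
python3 - <<'E'
from h import *
from bench import ctrl
np.set_printoptions(precision=3,suppress=True)
s=ctrl.get_state(); t=tool(-14); print(s['position'],s['tool_rot'])
for p in([.471,.197,.12],[.471,.197,.023]): print(rel(s['position'],s['tool_rot'],p,t))
E
```

```text
[0.46313644 0.08156209 0.30071928] [ 2.48413837e+00  1.91730959e+00 -2.06041497e-04] [-0.02087269 -0.01580595 -0.03533858  0.01343736 -0.00143078  0.01855452
 -0.06258291]
time: 2.45
position: [0.468, 0.2051, 0.1201]
tool_rot: [2.463, 1.95, -0.003]
ft_force: [-0.1, 0.2, 0.5]
grip_width: 0.997
[0.468 0.205 0.12 ] [ 2.463  1.95  -0.003]
[-7.205  4.809  0.092 -0.001  0.002  0.013]
[-7.044  4.905 97.092 -0.001  0.002  0.013]
```

```bash

python3 -m handwheel '[[-3,2,0,0,0,0,-1],[-6,4,0,0,0,0,-1],[-6,4,0,0,0,0,-1],[-6,4,0,0,0,0,-1]]' 10
python3 - <<'E'
from h import *
from bench import ctrl
np.set_printoptions(precision=3,suppress=True)
s=ctrl.get_state(); t=tool(-14); print(s['position'],s['tool_rot'])
for p in([.471,.197,.12],[.471,.197,.023]): print(rel(s['position'],s['tool_rot'],p,t))
E
```

```text
time: 2.95
position: [0.4711, 0.199, 0.121]
tool_rot: [-2.463, -1.95, -0.001]
ft_force: [-0.7, -0.0, 0.1]
grip_width: 0.999
[0.471 0.199 0.121] [-2.463 -1.95  -0.001]
[-1.958  0.314  1.023  0.    -0.001  0.013]
[-2.035  0.27  98.023  0.    -0.001  0.013]
```

```bash

python3 -m handwheel '[[-2,0,30,0,0,0.01,-1],[-2,0,60,0,0,0.013,-1],[-2,0,85,0,0,0.013,-1],[-2,0,97,0,0,0.013,-1],[-2,0,97,0,0,0.013,-1],[-2,0,97,0,0,0.013,0.2],[-2,0,97,0,0,0.013,1],[-2,0,97,0,0,0.013,1],[-2,0,97,0,0,0.013,1],[-2,0,97,0,0,0.013,1],[-2,0,97,0,0,0.013,1],[-2,0,97,0,0,0.013,1]]' 12
python3 - <<'E'
from h import *
from bench import ctrl
np.set_printoptions(precision=4,suppress=True)
s=ctrl.get_state();  print(s['position'],s['tool_rot'])
im=ctrl.get_image('scene');cv2.imwrite('pics/s2.png',cv2.resize(im[150:310,200:445,::-1],None,fx=3,fy=3))
E
```

```text
time: 4.45
position: [0.4705, 0.1971, 0.0236]
tool_rot: [2.475, 1.935, 0.0]
ft_force: [0.9, 1.2, -0.7]
grip_width: 0.407
[0.4705 0.1971 0.0236] [2.4752 1.9347 0.0002]
```

View pics/s2.png

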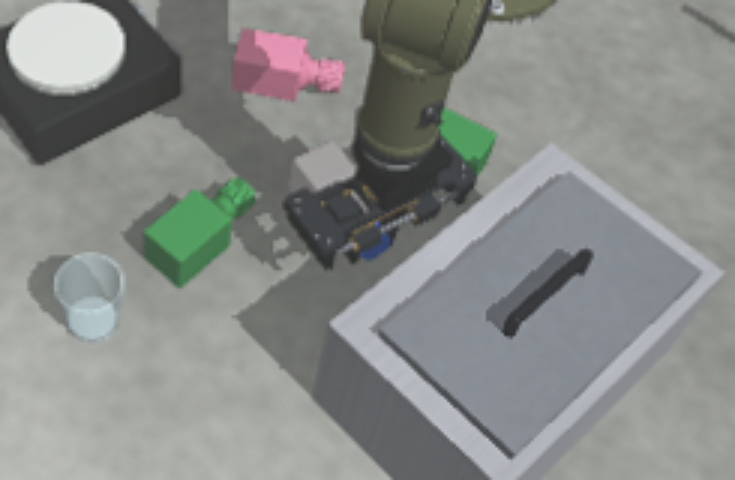

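```bash
cat >> h.py <<'E'
def target(P,az,th,phi):
    """P: xy of lower base edge; az: bottle heading from +y toward +x (deg)"""
    a=np.radians(az);d=np.array([np.sin(a),np.cos(a),0]);t=np.radians(th)
    G=np.array([P[0],P[1],0])+d*(.116*np.cos(t)-.028*np.sin(t))+np.array([0,0,.116*np.sin(t)+.028*np.cos(t)])
    r=tool(-az,phi); return G+r.apply([0,0,.005]),r
E
python3 - <<'E'
from h import *
from bench import ctrl
np.set_printoptions(precision=3,suppress=True)
s=ctrl.get_state()
d=np.array([np.sin(np.radians(14)),np.cos(np.radians(14))]); P=s['position'][:2]-.116*d; print(P)
for th in range(5,50,5):
    p,r=target(P,14,th,th); print(th,rel(s['position'],s['tool_rot'],p,r))
E
```

```text
[0.442 0.085]
5 [-2.445  0.    -9.428  0.     0.087  0.   ]
10 [ -5.754  -0.    -19.199   0.      0.174   0.   ]
15 [ -9.902  -0.001 -28.645   0.      0.262   0.   ]
20 [-14.858  -0.002 -37.694   0.      0.349   0.   ]
25 [-20.583  -0.003 -46.276   0.      0.436   0.   ]
30 [-27.035  -0.005 -54.327   0.      0.523   0.   ]
35 [-34.163  -0.008 -61.784  -0.      0.611   0.   ]
40 [-41.915  -0.01  -68.592  -0.      0.698   0.   ]
45 [-50.23   -0.013 -74.699  -0.      0.785   0.   ]
```

```bash

python3 -m handwheel '[[-2.5,0,-9.4,0,0.087,0,1],[-5.8,0,-19.2,0,0.174,0,1],[-9.9,0,-28.6,0,0.262,0,1],[-14.9,0,-37.7,0,0.349,0,1],[-20.6,0,-46.3,0,0.436,0,1],[-27,0,-54.3,0,0.523,0,1],[-34.2,0,-61.8,0,0.611,0,1],[-41.9,0,-68.6,0,0.698,0,1],[-50.2,0,-74.7,0,0.785,0,1],[-50.2,0,-74.7,0,0.785,0,1],[-50.2,0,-74.7,0,0.785,0,1]]' 15
python3 - <<'E'
from h import *
from bench import ctrl
np.set_printoptions(precision=4,suppress=True)
s=ctrl.get_state();  print(s['position'],R.from_rotvec(s['tool_rot']).as_matrix()[:,2],s['joint_positions'])
im=ctrl.get_image('scene');cv2.imwrite('pics/s3.png',cv2.resize(im[120:310,200:445,::-1],None,fx=3,fy=3))
im=ctrl.get_image('wrist');cv2.imwrite('pics/w3.png',im[:,:,::-1])
E
```

```text
time: 5.88
position: [0.4585, 0.1484, 0.0979]
tool_rot: [-1.998, -1.563, -0.825]
ft_force: [0.3, -0.3, -1.7]
grip_width: 0.409
[0.4585 0.1484 0.0979] [ 0.1704  0.6841 -0.7092] [-0.3263  0.1027  0.5136  2.276  -1.0319  1.0365  0.619 ]
```

View pics/s3.png

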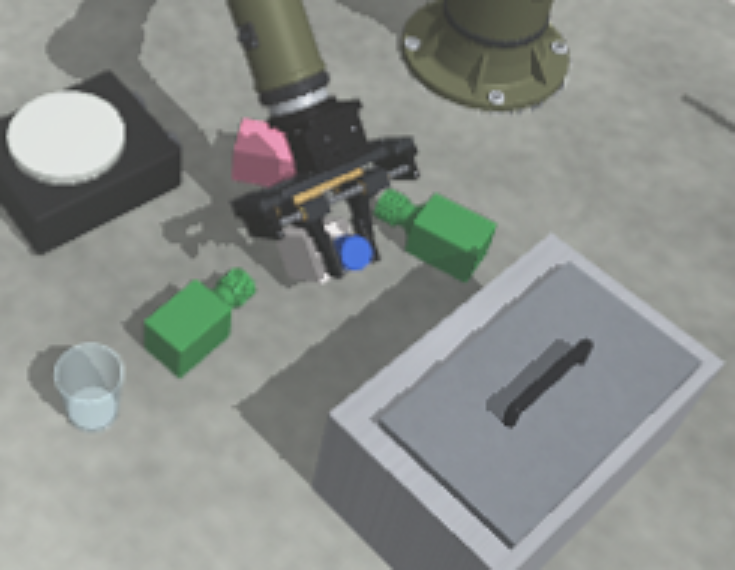

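View pics/w3.png

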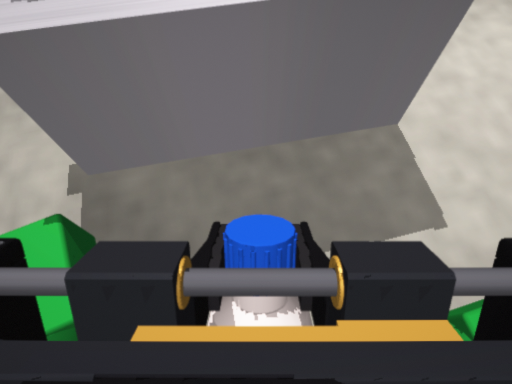

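```bash

python3 - <<'E'
from h import *
from bench import ctrl
np.set_printoptions(precision=3,suppress=True)
s=ctrl.get_state(); P0=np.array([.442,.085]);P1=np.array([.455,.19])
for i in range(0,9):
    f=i/8; p,r=target(P0+(P1-P0)*f,14-11*f,45,45); print(i,p,rel(s['position'],s['tool_rot'],p,r))
E
```

```text
0 [0.458 0.149 0.098] [ 0.258 -0.387 -0.263 -0.001  0.003  0.002]
1 [0.458 0.162 0.098] [ 9.558 -3.538  8.985  0.016  0.003 -0.015]
2 [0.458 0.176 0.098] [18.832 -6.687 18.206  0.033  0.003 -0.032]
3 [0.458 0.189 0.098] [28.078 -9.835 27.4    0.05   0.003 -0.049]
4 [0.458 0.203 0.098] [ 37.298 -12.98   36.568   0.067   0.003  -0.066]
5 [0.458 0.216 0.098] [ 46.492 -16.121  45.709   0.084   0.003  -0.083]
6 [0.458 0.229 0.098] [ 55.658 -19.258  54.824   0.101   0.003  -0.1  ]
7 [0.458 0.242 0.098] [ 64.798 -22.39   63.912   0.118   0.003  -0.117]
8 [0.458 0.256 0.098] [ 73.912 -25.515  72.974   0.135   0.003  -0.134]
```

```bash

python3 -m handwheel '[[9.5,-3.5,9,0.016,0.003,-0.015,1],[18.8,-6.7,18.2,0.033,0.003,-0.032,1],[28,-9.8,27.4,0.05,0.003,-0.049,1],[37.3,-13,36.6,0.067,0.003,-0.066,1],[46.5,-16.1,45.7,0.084,0.003,-0.083,1],[55.7,-19.3,54.8,0.101,0.003,-0.1,1],[64.8,-22.4,63.9,0.118,0.003,-0.117,1],[68,-23.7,67,0.125,0.003,-0.123,1],[70,-24.2,69,0.13,0.003,-0.13,1],[70,-24.2,69,0.13,0.003,-0.13,1]]' 15
python3 - <<'E'
from h import *
from bench import ctrl
np.set_printoptions(precision=4,suppress=True)
s=ctrl.get_state();  print(s['position'],R.from_rotvec(s['tool_rot']).as_matrix(),s['joint_positions'])
im=ctrl.get_image('scene');cv2.imwrite('pics/s4.png',cv2.resize(im[120:310,200:445,::-1],None,fx=3,fy=3))
im=ctrl.get_image('wrist');cv2.imwrite('pics/w4.png',im[:,:,::-1])
im=ctrl.get_image('top');cv2.imwrite('pics/t4.png',cv2.resize(im[140:280,75:345,::-1],None,fx=2.9,fy=2.9))
E
```

```text
time: 7.22
position: [0.4586, 0.2496, 0.099]
tool_rot: [-1.818, -1.712, -0.756]
ft_force: [-2.1, 0.4, -1.4]
grip_width: 0.409
[0.4586 0.2496 0.099 ] [[ 0.0423  0.9982  0.0428]
 [ 0.7038 -0.0602  0.7079]
 [ 0.7092  0.0001 -0.705 ]] [-0.439   0.1731  0.4063  2.1963 -1.0671  1.0328  0.5998]
```

View pics/s4.png

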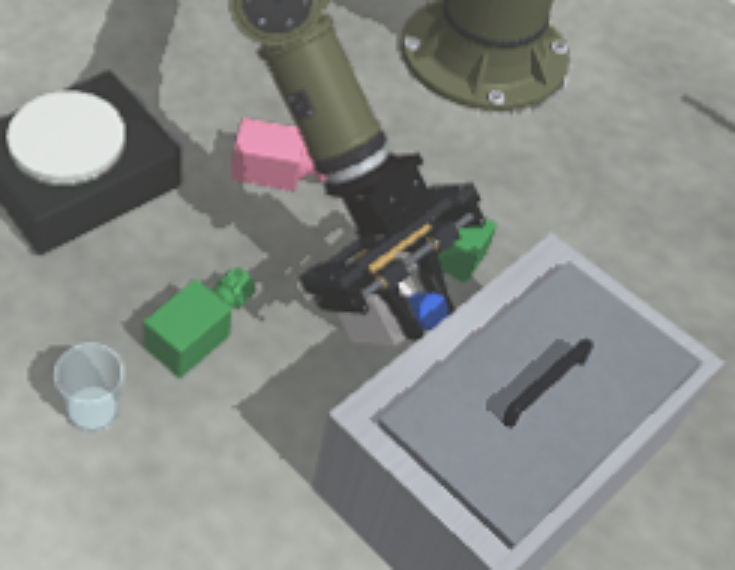

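View pics/w4.png

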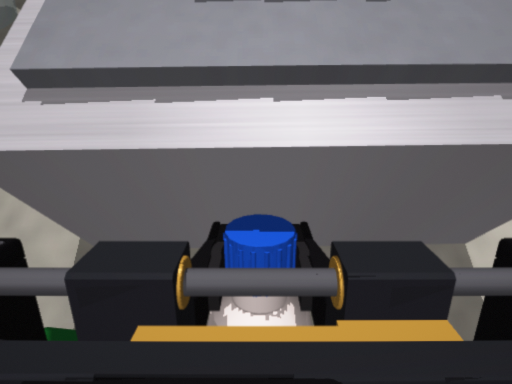

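View pics/t4.png

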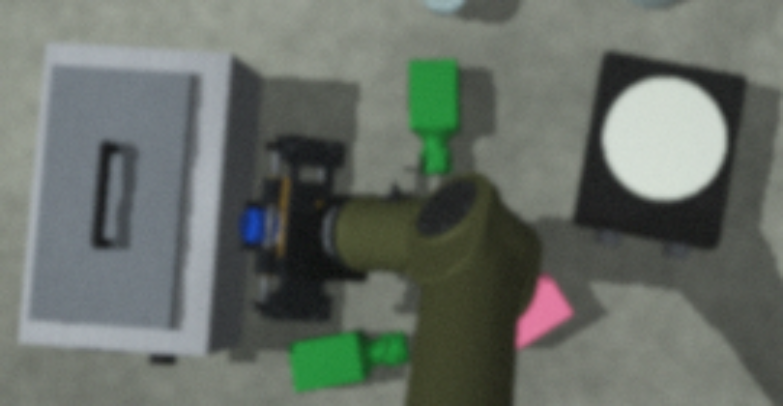

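```bash

python3 -m handwheel '[[3,0,3,0,0,0,1],[5,0,5,0,0,0,1],[7,0,7,0,0,0,1],[7,0,7,0,0,0,1]]' 15
python3 -m handwheel '[[1,0,1,0,0,0,1],[2,0,2,0,0,0,1],[2,0,2,0,0,0,1]]' 15
```

```text
time: 7.88
position: [0.4591, 0.2599, 0.0991]
tool_rot: [-1.817, -1.712, -0.756]
ft_force: [0.2, 0.6, -2.6]
grip_width: 0.409
time: 8.25
position: [0.4594, 0.2617, 0.0988]
tool_rot: [-1.819, -1.712, -0.756]
ft_force: [-1.8, -3.9, -0.7]
grip_width: 0.407
```

```bash
cat >> h.py <<'E'
def walltgt(th,phi,wy=.2805,x=.459):
    t=np.radians(th);c,s_=np.cos(t),np.sin(t)
    D=max(.130*c-.010*s_,.080*c,0)
    n=np.array([np.sin(np.radians(3)),np.cos(np.radians(3))])
    return target(np.array([x,wy])-n*D-n*(.062-0.028*0)*0-np.array([n[0]*0,0]),3,th,phi)
E
python3 - <<'E'
from h import *
from bench import ctrl
np.set_printoptions(precision=3,suppress=True)
s=ctrl.get_state()
for th in(45,49,53,57,61,65,69,72,75,78,81,84,87,90):
    p,r=walltgt(th,th); print(th,p,rel(s['position'],s['tool_rot'],p,r))
E
```

```text
45 [0.458 0.261 0.098] [-0.653 -1.418  0.093  0.006 -0.002 -0.006]
49 [0.458 0.262 0.103] [ 2.496 -1.417 -2.907  0.006  0.068 -0.005]
53 [0.458 0.262 0.106] [ 5.355 -1.418 -5.489  0.006  0.138 -0.005]
57 [0.458 0.262 0.11 ] [ 7.912 -1.419 -7.64   0.007  0.207 -0.005]
61 [0.458 0.262 0.113] [10.153 -1.422 -9.349  0.007  0.277 -0.005]
65 [0.458 0.263 0.115] [ 12.067  -1.425 -10.608   0.007   0.347  -0.005]
69 [0.458 0.263 0.117] [ 13.646  -1.429 -11.412   0.007   0.417  -0.004]
72 [0.458 0.264 0.117] [ 14.606  -1.433 -11.713   0.007   0.469  -0.004]
75 [0.458 0.264 0.118] [ 15.369  -1.437 -11.754   0.007   0.522  -0.004]
78 [0.458 0.265 0.118] [ 15.935  -1.441 -11.536   0.008   0.574  -0.004]
81 [0.458 0.263 0.118] [ 14.851  -1.429 -12.515   0.008   0.626  -0.004]
84 [0.458 0.261 0.118] [ 13.137  -1.413 -13.667   0.008   0.679  -0.003]
87 [0.458 0.259 0.117] [ 11.232  -1.396 -14.554   0.008   0.731  -0.003]
90 [0.458 0.258 0.116] [  9.14   -1.381 -15.175   0.008   0.783  -0.003]
```

Now 45→69° in one call, with the bottle kept against the wall.

```bash

python3 -m handwheel '[[2.5,0,-2.9,0,0.068,0,1],[5.4,0,-5.5,0,0.138,0,1],[7.9,0,-7.6,0,0.207,0,1],[10.2,0,-9.3,0,0.277,0,1],[12.1,0,-10.6,0,0.347,0,1],[12.1,0,-10.6,0,0.347,0,1],[12.1,0,-10.6,0,0.347,0,1]]' 15
python3 - <<'E'
from h import *
from bench import ctrl
np.set_printoptions(precision=4,suppress=True)
s=ctrl.get_state();  print(s['position'],R.from_rotvec(s['tool_rot']).as_matrix(),s['joint_positions'],s['ft_force'])
im=ctrl.get_image('scene');cv2.imwrite('pics/s5.png',cv2.resize(im[120:310,200:445,::-1],None,fx=3,fy=3))
im=ctrl.get_image('wrist');cv2.imwrite('pics/w5.png',im[:,:,::-1])
E
```

```text
time: 9.12
position: [0.4596, 0.2633, 0.1147]
tool_rot: [-1.578, -1.486, -1.004]
ft_force: [0.2, -0.8, -2.5]
grip_width: 0.41
[0.4596 0.2633 0.1147] [[ 0.025   0.9982  0.0546]
 [ 0.4232 -0.0601  0.9041]
 [ 0.9057  0.0005 -0.4239]] [-0.2851  0.3597  0.3846  2.2192 -1.3852  1.3265  0.9663] [ 0.152  -0.8257 -2.4793]
```

View pics/s5.png

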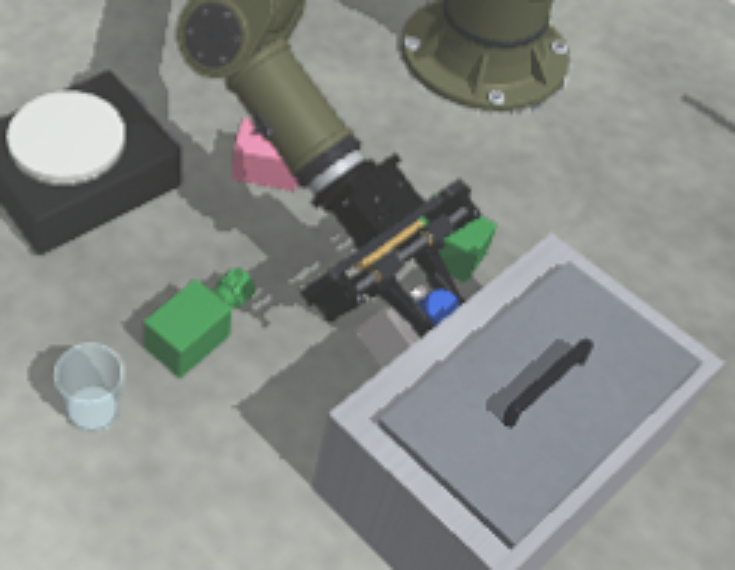

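View pics/w5.png

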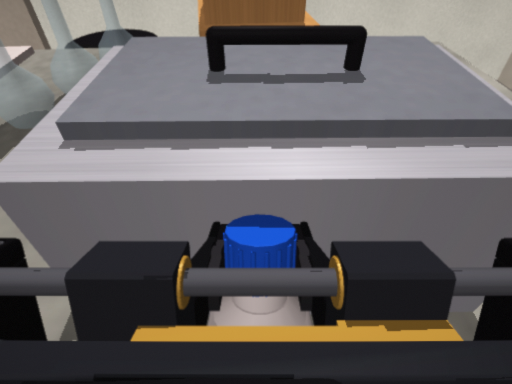

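```bash

python3 - <<'E'
from h import *
from bench import ctrl
np.set_printoptions(precision=3,suppress=True)
s=ctrl.get_state()
for th,ph in((65,65),(68,68),(71,71),(74,72),(77,72),(80,72),(83,72),(86,72),(88,72),(89,72)):
    p,r=walltgt(th,ph); print(th,p,rel(s['position'],s['tool_rot'],p,r))
E
```

```text
65 [0.458 0.263 0.115] [-0.464 -1.502 -0.454  0.007  0.001 -0.002]
68 [0.458 0.263 0.116] [ 0.899 -1.503 -0.649  0.007  0.053 -0.002]
71 [0.458 0.264 0.117] [ 1.994 -1.505 -0.666  0.007  0.106 -0.002]
74 [0.458 0.264 0.118] [ 2.645 -1.508 -0.481  0.007  0.123 -0.002]
77 [0.458 0.265 0.118] [ 2.937 -1.511 -0.095  0.007  0.123 -0.002]
80 [0.458 0.264 0.118] [ 2.464 -1.507 -0.575  0.007  0.123 -0.002]
83 [0.458 0.262 0.117] [ 1.082 -1.492 -2.226  0.007  0.123 -0.002]
86 [0.458 0.26  0.116] [-0.566 -1.478 -3.681  0.007  0.123 -0.002]
88 [0.458 0.259 0.115] [-1.812 -1.469 -4.54   0.007  0.123 -0.002]
89 [0.458 0.258 0.115] [-2.478 -1.465 -4.936  0.007  0.123 -0.002]
```

```bash

python3 -m handwheel '[[0.9,0,-0.6,0,0.053,0,1],[2,0,-0.6,0,0.106,0,1],[2.3,0,-0.6,0,0.123,0,1],[2.3,0,-0.6,0,0.123,0,1],[2.3,0,-0.6,0,0.123,0,1]]' 15
python3 - <<'E'
from h import *
from bench import ctrl
np.set_printoptions(precision=4,suppress=True)
s=ctrl.get_state();  Rm=R.from_rotvec(s['tool_rot']);print(s['position'],Rm.as_matrix()[:,2],s['joint_positions'],s['ft_force'])
n=np.array([np.sin(np.radians(3)),np.cos(np.radians(3))]);t=np.radians(72)
G=s['position']-Rm.apply([0,0,.005]); P=G[:2]-n*(.116*np.cos(t)-.028*np.sin(t)); print(G,P, .116*np.sin(t)+.028*np.cos(t))
for th in(72,75,78,81,84,87,90):
    p,r=target(P,3,th,72); print(th,rel(s['position'],s['tool_rot'],p,Rm))
E
```

```text
time: 9.85
position: [0.4596, 0.264, 0.1178]
tool_rot: [-1.486, -1.401, -1.082]
ft_force: [-0.7, -0.0, -2.8]
grip_width: 0.409
[0.4596 0.264  0.1178] [ 0.0571  0.9497 -0.3079] [-0.2257  0.4515  0.358   2.2147 -1.4609  1.4489  1.0737] [-0.6618 -0.0324 -2.844 ]
[0.4593 0.2592 0.1193] [0.4588 0.25  ] 0.11897503173273635
72 [-0.3583 -0.0368  0.114   0.      0.      0.    ]
75 [-1.9758  0.0091 -5.9203  0.      0.      0.    ]
78 [ -3.9069   0.0546 -11.8616   0.       0.       0.    ]
81 [ -6.1463   0.0997 -17.6938   0.       0.       0.    ]
84 [ -8.6878   0.1443 -23.4008   0.       0.       0.    ]
87 [-11.5246   0.1882 -28.9669   0.       0.       0.    ]
90 [-14.6488   0.2313 -34.3769   0.       0.       0.    ]
```

```bash

python3 -m handwheel '[[-0.4,0,0.1,0,0,0,1],[-2,0,-5.9,0,0,0,1],[-4,0,-11.9,0,0,0,1],[-6.2,0,-17.7,0,0,0,1],[-8.8,0,-23.4,0,0,0,1],[-11.6,0,-29,0,0,0,1],[-13.8,0,-33,0,0,0,1],[-13.8,0,-33,0,0,0,1]]' 5
python3 - <<'E'
from h import *
from bench import ctrl
np.set_printoptions(precision=4,suppress=True)
s=ctrl.get_state();print(s['position'],s['ft_force'])
im=ctrl.get_image('scene');cv2.imwrite('pics/s6.png',cv2.resize(im[120:310,200:445,::-1],None,fx=3,fy=3))
im=ctrl.get_image('wrist');cv2.imwrite('pics/w6.png',im[:,:,::-1])
E
```

```text
time: 10.85
position: [0.4574, 0.2278, 0.1144]
tool_rot: [-1.487, -1.4, -1.082]
ft_force: [-0.3, 0.4, -1.9]
grip_width: 0.409
[0.4574 0.2278 0.1144] [-0.2618  0.4488 -1.8974]
```

View pics/s6.png

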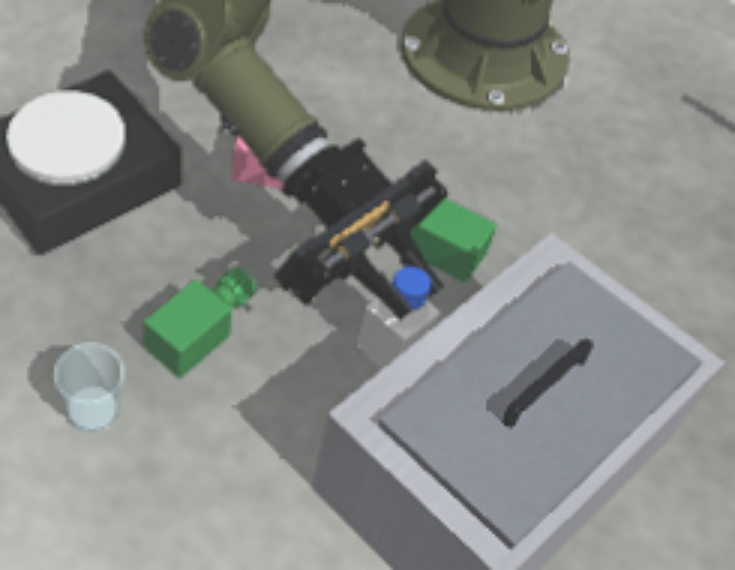

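View pics/w6.png

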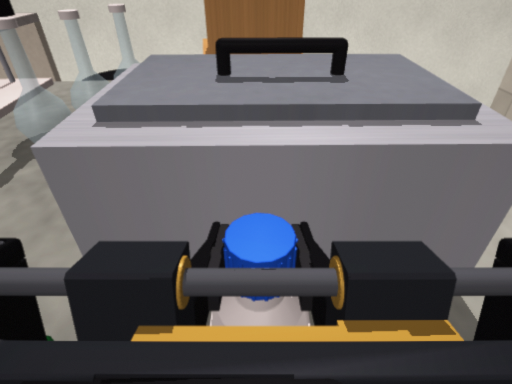

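```bash

python3 -m handwheel '[[-0.6,0,0.2,0,0,0,1],[-0.6,0,0.2,0,0,0,0.1],[-0.6,0,0.2,0,0,0,0],[-0.6,0,0.2,0,0,0,-1],[-0.6,0,0.2,0,0,0,-1],[-0.6,0,0.2,0,0,0,-1],[-0.6,0,0.2,0,0,0,-1],[-0.6,0,0.2,0,0,0,-1]]' 5
python3 - <<'E'
from h import *
from bench import ctrl
im=ctrl.get_image('wrist');cv2.imwrite('pics/w7.png',im[:,:,::-1])
E
```

```text
time: 11.95
position: [0.4573, 0.2282, 0.1138]
tool_rot: [-1.487, -1.4, -1.082]
ft_force: [-0.1, 0.6, -0.1]
grip_width: 0.959
```

View pics/w7.png

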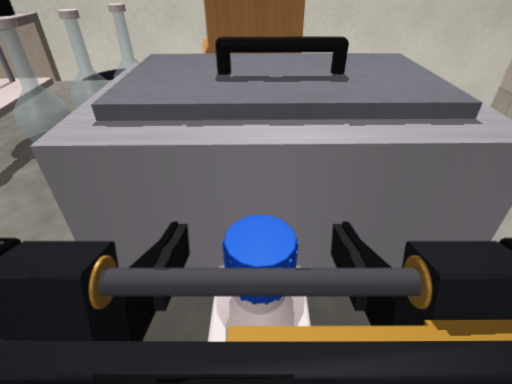

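```bash

python3 -m handwheel '[[0,0,-15,0,0,0,-1],[0,0,-40,0,0,0,-1],[0,0,-70,0,0,0,-1],[15,0,-100,0,0,0,-1],[40,0,-120,0,-0.1,0,-1],[70,0,-125,0,-0.25,0,-1],[100,0,-125,0,-0.4,0,-1],[120,0,-125,0,-0.55,0,-1],[130,0,-125,0,-0.65,0,-1],[130,0,-125,0,-0.65,0,-1]]'
python3 - <<'E'
from h import *
from bench import ctrl
import pickle
np.set_printoptions(precision=4,suppress=True)
s=ctrl.get_state();print(s['position'],R.from_rotvec(s['tool_rot']).as_matrix()[:,2],s['joint_positions'])
cm=ctrl.camera_model('wrist');pickle.dump(cm,open('w8.pkl','wb'))
im=ctrl.get_image('wrist');cv2.imwrite('pics/w8.png',im[:,:,::-1])
im=ctrl.get_image('scene');cv2.imwrite('pics/s8f.png',im[:,:,::-1]);cv2.imwrite('pics/s8.png',cv2.resize(im[120:310,200:445,::-1],None,fx=3,fy=3))
E
```

```text
time: 13.25
position: [0.4528, 0.1502, 0.2784]
tool_rot: [-1.932, -1.828, -0.613]
ft_force: [-0.5, -0.7, 0.4]
grip_width: 0.998
[0.4528 0.1502 0.2784] [ 0.0366  0.5713 -0.8199] [-0.3726 -0.1341  0.3996  1.9776 -0.5792  1.3087  0.1292]
```

View pics/s8.png

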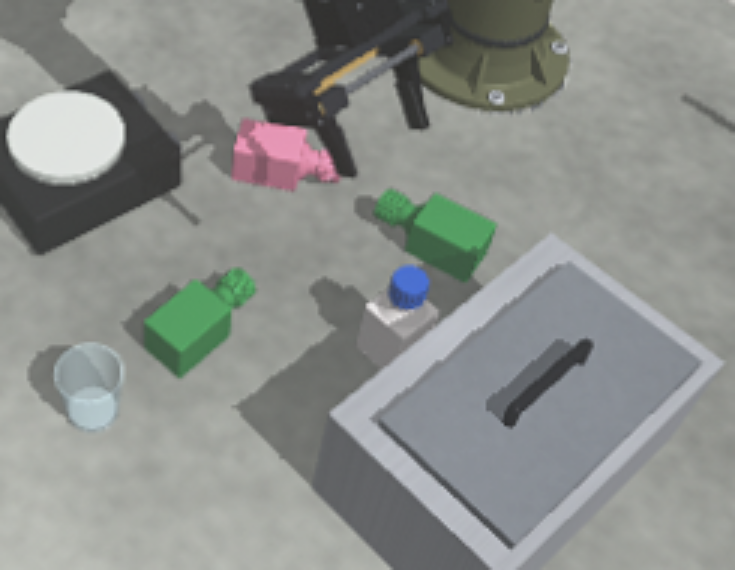

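View pics/w8.png

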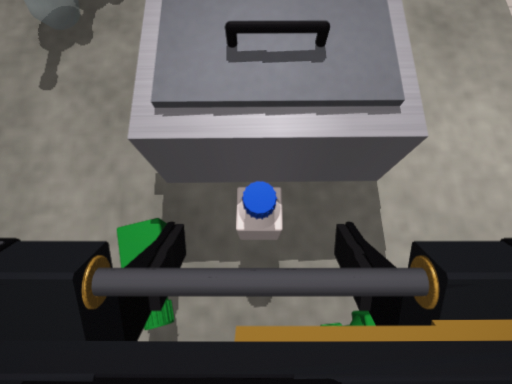

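```bash

python3 - <<'E'
from h import *
from bench import ctrl
import pickle
np.set_printoptions(precision=4,suppress=True)
cw=pickle.load(open('w8.pkl','rb'));cs=ctrl.camera_model('scene');C=[]
for f in('w8','s8f'):
    hsv=cv2.cvtColor(cv2.imread(f'pics/{f}.png'),cv2.COLOR_BGR2HSV);m=cv2.inRange(hsv,(105,120,40),(130,255,255))
    N,L,S,c=cv2.connectedComponentsWithStats(m);i=1+S[1:,4].argmax();C.append(c[i]);print(S[i],c[i])
print(tri(ray(cw,C[0]),ray(cs,C[1])),onz(cw,C[0],.12))
s=ctrl.get_state()
for p,ph in(([.458,.2235+.001,.20],8),([.458,.2235+.001,.111],8)):
    print(rel(s['position'],s['tool_rot'],p,tool(-3,ph)))
E
```

```text
[242 181  35  37 994] [259.1167 198.8994]
[331 209  12  14 138] [336.1884 215.2029]
(array([0.456 , 0.2232, 0.1148]), np.float64(0.0004733083257784065)) [0.456  0.2216 0.12  ]
[ 19.8854   1.3574 105.2816   0.002   -0.4692  -0.0088]
[-31.0136   1.4724 178.2904   0.002   -0.4692  -0.0088]
```

```bash

python3 - <<'E'
from h import *
from bench import ctrl
np.set_printoptions(precision=3,suppress=True)
s=ctrl.get_state()
for p in ([.4565,.2235,.21],):
    print(rel(s['position'],s['tool_rot'],p,tool(-3,0)))
E
```

```text
[24.709 -0.092 96.457  0.001 -0.609 -0.009]
```

```bash

python3 -m handwheel '[[4,0,16,0,-0.1,0,-1],[8,0,32,0,-0.2,0,-1],[12,0,48,0,-0.3,0,-1],[16,0,64,0,-0.4,0,-1],[20,0,80,0,-0.5,0,-1],[24,0,92,0,-0.58,-0.005,-1],[24.7,0,96.5,0,-0.609,-0.009,-1],[24.7,0,96.5,0,-0.609,-0.009,-1],[24.7,0,96.5,0,-0.609,-0.009,-1]]'
python3 - <<'E'
from h import *
from bench import ctrl
import pickle
np.set_printoptions(precision=3,suppress=True)
cm=ctrl.camera_model('wrist')
im=ctrl.get_image('wrist');cv2.imwrite('pics/w9.png',im[:,:,::-1])
s=ctrl.get_state();print(s['position'],rel(s['position'],s['tool_rot'],[.4565,.2235,.111],tool(-3,0)),s['joint_positions'])
hsv=cv2.cvtColor(im[:,:,::-1].copy(),cv2.COLOR_BGR2HSV);m=cv2.inRange(hsv,(105,120,40),(130,255,255))
N,L,S,c=cv2.connectedComponentsWithStats(m);i=1+S[1:,4].argmax();print(S[i],onz(cm,c[i],.125))
E
```

```text
time: 14.48
position: [0.4575, 0.2227, 0.2106]
tool_rot: [2.28, 2.158, 0.001]
ft_force: [0.3, -0.9, -0.5]
grip_width: 1.001
[0.458 0.223 0.211] [ 0.588 -1.313 99.881  0.003  0.001 -0.002] [-0.572  0.035  0.066  1.836 -0.     1.269 -0.56 ]
[ 237  170   46   52 1858] [0.456 0.224 0.125]
```

View pics/w9.png

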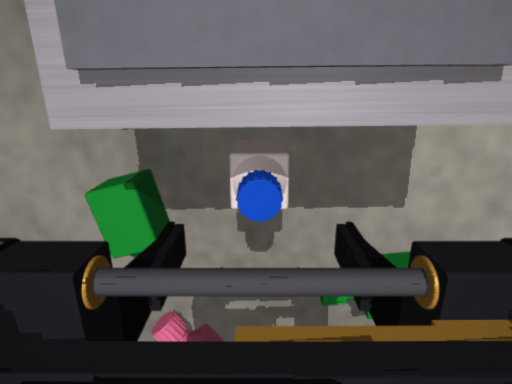

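```bash

python3 -m handwheel '[[0.5,-1,25,0,0,0,-1],[0.5,-1,55,0,0,0,-1],[0.5,-1,80,0,0,0,-1],[0.5,-1,95,0,0,0,-1],[0.5,-1,99.5,0,0,0,-1],[0.5,-1,99.5,0,0,0,-1],[0.5,-1,99.5,0,0,0,0.1],[0.5,-1,99.5,0,0,0,1],[0.5,-1,99.5,0,0,0,1],[0.5,-1,99.5,0,0,0,1],[0.5,-1,99.5,0,0,0,1]]' 20
python3 -m handwheel '[[0,0,-2,0,0,0,1],[0,0,-10,0,0,0,1],[0,0,-20,0,0,0,1],[0,0,-20,0,0,0,1]]' 20
python3 - <<'E'
from h import *
from bench import ctrl
im=ctrl.get_image('wrist');cv2.imwrite('pics/w10.png',im[:,:,::-1])
im=ctrl.get_image('top');cv2.imwrite('pics/t10.png',im[:,:,::-1])
# plate by ellipse fit on top view
t=cv2.imread('pics/top0.png');hsv=cv2.cvtColor(t,cv2.COLOR_BGR2HSV)
m=cv2.inRange(hsv,(0,0,150),(179,60,255));m[:150]=0;m[230:]=0;m[:,:275]=0;m[:,340:]=0
c=max(cv2.findContours(m,0,cv2.CHAIN_APPROX_NONE)[0],key=cv2.contourArea);e=cv2.fitEllipse(c);print(e)
print(onz(ctrl.camera_model('top'),e[0],.095))
E
```

```text
time: 15.9
position: [0.4564, 0.2251, 0.1113]
tool_rot: [2.276, 2.161, 0.002]
ft_force: [-0.2, -0.8, 0.1]
grip_width: 0.521
time: 16.4
position: [0.4571, 0.2255, 0.1325]
tool_rot: [2.276, 2.161, 0.005]
ft_force: [-0.3, 0.1, -3.2]
grip_width: 0.405
((303.7050476074219, 187.32220458984375), (40.7557373046875, 41.046478271484375), 126.53044891357422)
[ 0.56137039 -0.19610625  0.095     ]
```

View pics/w10.png

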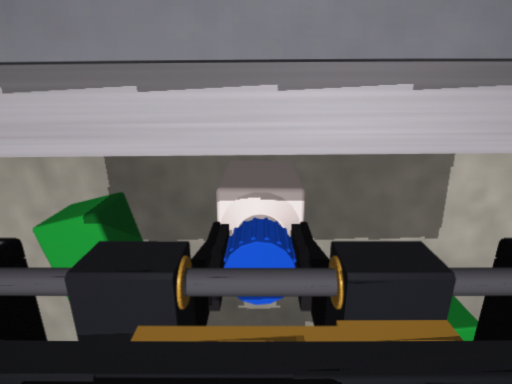

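```bash

python3 - <<'E'
from h import *
from bench import ctrl
np.set_printoptions(precision=3,suppress=True)
s=ctrl.get_state()
for p in ([.457,.2255,.30],[.5615,-.196,.30],):
    print(rel(s['position'],s['tool_rot'],p,tool(-3,0)))
E
```

```text
[   0.264    1.148 -168.525    0.003    0.001    0.001]
[-415.283  127.252 -167.803    0.003    0.001    0.001]
```

```bash

python3 -m handwheel '[[0,0,-20,0,0,0,1],[0,0,-50,0,0,0,1],[0,0,-85,0,0,0,1],[0,0,-120,0,0,0,1],[0,0,-150,0,0,0,1],[-10,3,-168,0,0,0,1],[-35,11,-168,0,0,0,1],[-70,22,-168,0,0,0,1],[-105,32,-168,0,0,0,1],[-140,43,-168,0,0,0,1],[-175,54,-168,0,0,0,1],[-210,64,-168,0,0,0,1]]' 20
python3 -m handwheel '[[-35,10,0,0,0,0,1],[-70,21,0,0,0,0,1],[-105,32,0,0,0,0,1],[-135,42,0,0,0,0,1],[-165,51,0,0,0,0,1],[-185,57,0,0,0,0,1],[-197,61,0,0,0,0,1],[-204,63,0,0,0,0,1],[-205,63,0,0,0,0,1],[-205,63,0,0,0,0,1],[-205,63,0,0,0,0,1]]' 20
python3 - <<'E'
from h import *
from bench import ctrl
import pickle
np.set_printoptions(precision=3,suppress=True)
s=ctrl.get_state()
print(s['position'],rel(s['position'],s['tool_rot'],[.5615,-.196,.30],tool(-3,0)),s['joint_positions'])
cm=ctrl.camera_model('wrist');pickle.dump(cm,open('w11.pkl','wb'))
im=ctrl.get_image('wrist');cv2.imwrite('pics/w11.png',im[:,:,::-1])
im=ctrl.get_image('scene');cv2.imwrite('pics/s11.png',im[:,:,::-1])
E
```

```text
time: 18.0
position: [0.5086, 0.01, 0.2988]
tool_rot: [2.278, 2.161, -0.0]
ft_force: [0.7, -0.5, -2.3]
grip_width: 0.407
time: 19.38
position: [0.5613, -0.1949, 0.3002]
tool_rot: [2.275, 2.163, 0.003]
ft_force: [0.5, 1.5, -2.4]
grip_width: 0.408
[ 0.561 -0.195  0.3  ] [-1.135  0.215  0.17   0.003  0.001  0.002] [-0.13   0.184  0.489  1.517 -0.087  1.459  0.31 ]
```

View pics/w11.png

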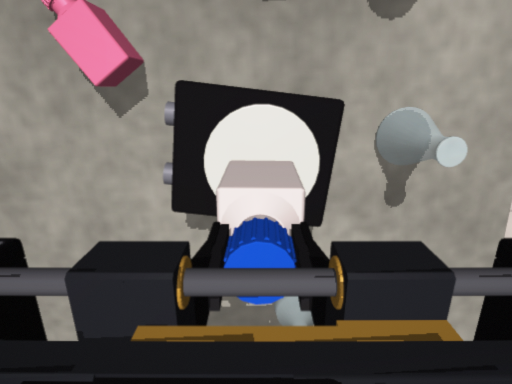

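View pics/s11.png

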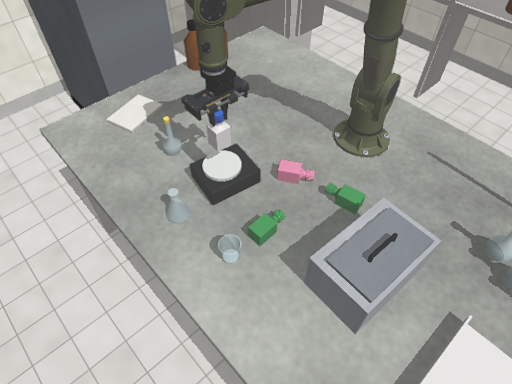

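```bash

python3 - <<'E'
from h import *
from bench import ctrl
from scipy.optimize import least_squares
import pickle
np.set_printoptions(precision=4,suppress=True)
cw=pickle.load(open('w11.pkl','rb'))
g=cv2.cvtColor(cv2.imread('pics/w11.png'),cv2.COLOR_BGR2GRAY)
m=(g>120).astype(np.uint8)
pts=[]
for r in range(106,185,3):
    cols=np.where(m[r,195:335])[0]+195
    for c in(cols[0]-.5,cols[-1]+.5): pts.append((c,r))
for z in(.084,.09,.095,.10):
    P=np.array([onz(cw,p,z)[:2] for p in pts])
    f=lambda q:np.hypot(*(P-q[:2]).T)-q[2]
    q=least_squares(f,[.56,-.196,.068],loss='soft_l1',f_scale=.001);print(z,q.x,np.abs(f(q.x)).mean())
# height by two views: circle centre apparent in wrist vs top
q=least_squares(lambda q:np.hypot(*(np.array([onz(cw,p,.095)[:2] for p in pts])-q[:2]).T)-q[2],[.56,-.196,.068],loss='soft_l1',f_scale=.001).x
uv=proj(cw,[q[0],q[1],.095]);print(uv,tri(ray(cw,uv),ray(ctrl.camera_model('top'),(303.7,187.35))))
E
```

```text
0.084 [ 0.5638 -0.2002  0.0712] 0.003663014064559708
0.09 [ 0.5638 -0.1988  0.07  ] 0.003605301360709248
0.095 [ 0.5638 -0.1976  0.0691] 0.003557213805473266
0.1 [ 0.5638 -0.1964  0.0681] 0.003509129454506299
[262.2017 165.103 ] (array([ 0.5627, -0.1974,  0.0921]), np.float64(0.0028912593234275193))
```

```bash

python3 -m handwheel '[[-1,1,15,0,0,0,1],[-2,1.7,35,0,0,0,1],[-2,1.7,52,0,0,0,1],[-2,1.7,65,0,0,0,1],[-2,1.7,72,0,0,0,1],[-2,1.7,72,0,0,0,1],[-2,1.7,72,0,0,0,1]]' 20
python3 - <<'E'
from h import *
from bench import ctrl
im=ctrl.get_image('scene');cv2.imwrite('pics/s12.png',cv2.resize(im[60:230,140:320,::-1],None,fx=3.5,fy=3.5))
E
```

```text
time: 20.35
position: [0.5635, -0.1981, 0.2288]
tool_rot: [2.275, 2.161, 0.003]
ft_force: [0.1, 1.0, -2.0]
grip_width: 0.409
```

View pics/s12.png

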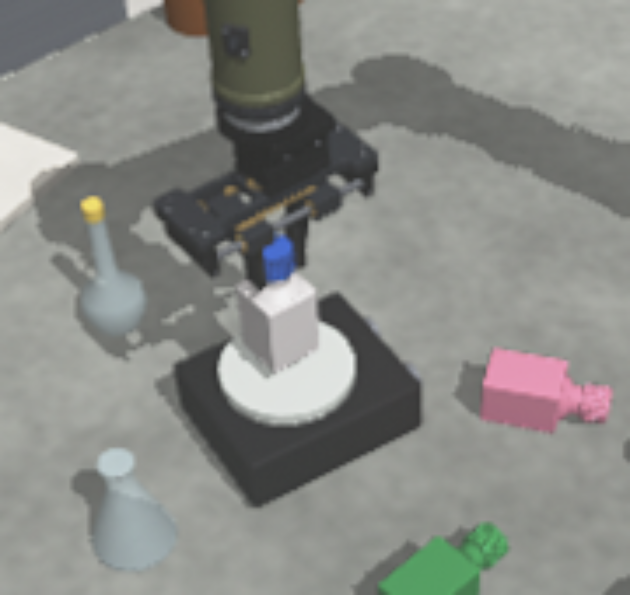

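```bash

python3 -m handwheel '[[0,0,3,0,0,0,1],[0,0,6,0,0,0,1],[0,0,9,0,0,0,1],[0,0,11,0,0,0,1],[0,0,12,0,0,0,1],[0,0,12,0,0,0,1]]' 20
python3 -m handwheel '[[0,0,1,0,0,0,1],[0,0,2,0,0,0,1],[0,0,3,0,0,0,1],[0,0,3,0,0,0,1]]' 20
```

```text
time: 21.15
position: [0.5631, -0.1979, 0.216]
tool_rot: [2.276, 2.161, 0.002]
ft_force: [0.7, 0.3, -2.5]
grip_width: 0.407
time: 21.65
position: [0.563, -0.1979, 0.213]
tool_rot: [2.276, 2.161, 0.002]
ft_force: [0.2, -0.3, -3.4]
grip_width: 0.407
```

```bash

python3 -m handwheel '[[0,0,1,0,0,0,1],[0,0,2,0,0,0,1],[0,0,2,0,0,0,1]]' 20
python3 -m handwheel '[[0,0,1,0,0,0,1],[0,0,1,0,0,0,1],[0,0,1,0,0,0,1]]' 20
```

```text
time: 22.02
position: [0.563, -0.1979, 0.2109]
tool_rot: [2.276, 2.162, 0.002]
ft_force: [-0.2, 0.5, -2.0]
grip_width: 0.406
time: 22.4
position: [0.5631, -0.1979, 0.2101]
tool_rot: [2.276, 2.161, 0.002]
ft_force: [0.3, -0.2, -3.0]
grip_width: 0.41
```

```bash

python3 -m handwheel '[[0,0,0.7,0,0,0,1],[0,0,1.4,0,0,0,1],[0,0,1.4,0,0,0,1]]' 20
python3 -m handwheel '[[0,0,0.5,0,0,0,1],[0,0,1,0,0,0,1],[0,0,1,0,0,0,1]]' 20
```

```text
time: 22.78
position: [0.5631, -0.1978, 0.2086]
tool_rot: [2.276, 2.162, 0.002]
ft_force: [0.3, 0.2, -1.9]
grip_width: 0.411
time: 23.15
position: [0.5632, -0.1979, 0.208]
tool_rot: [2.276, 2.161, 0.002]
ft_force: [-0.8, 0.3, -0.5]
grip_width: 0.409
```

```bash

python3 -m handwheel '[[0,0,0.3,0,0,0,1],[0,0,0.6,0,0,0,1],[0,0,0.6,0,0,0,1]]' 20
```

```text
time: 23.52
position: [0.5635, -0.1979, 0.2079]
tool_rot: [2.275, 2.161, 0.003]
ft_force: [-0.2, 0.6, 4.6]
grip_width: 0.411
```

Contact: the bottle has seated on the plate at TCP z = 0.208 (force went from −3 to +4.6 N). Open and rise.

```bash

python3 -m handwheel '[[0,0,-0.3,0,0,0,1],[0,0,-0.3,0,0,0,0.1],[0,0,-0.3,0,0,0,0],[0,0,-0.3,0,0,0,-1],[0,0,-0.3,0,0,0,-1],[0,0,-0.3,0,0,0,-1],[0,0,-0.3,0,0,0,-1],[0,0,-0.3,0,0,0,-1]]' 5
python3 -m handwheel '[[0,0,-10,0,0,0,-1],[0,0,-35,0,0,0,-1],[0,0,-65,0,0,0,-1],[0,0,-95,0,0,0,-1],[0,0,-110,0,0,0,-1],[40,-10,-120,0,0,0,-1],[90,-20,-120,0,0,0,-1],[150,-30,-120,0,0,0,-1],[200,-40,-120,0,0,0,-1],[220,-45,-120,0,0,0,-1],[220,-45,-120,0,0,0,-1]]'
python3 - <<'E'
from h import *
from bench import ctrl
np.set_printoptions(precision=4,suppress=True)
t=ctrl.get_image('top');s=ctrl.get_image('scene');cw=ctrl.camera_model('wrist');w=ctrl.get_image('wrist')
cv2.imwrite('pics/t13.png',t[:,:,::-1]);cv2.imwrite('pics/s13.png',s[:,:,::-1]);cv2.imwrite('pics/s13c.png',cv2.resize(s[60:270,130:370,::-1],None,fx=2.8,fy=2.8));cv2.imwrite('pics/w13.png',w[:,:,::-1])
C=[]
for f in(t,s):
    hsv=cv2.cvtColor(f[:,:,::-1].copy(),cv2.COLOR_BGR2HSV);m=cv2.inRange(hsv,(105,120,40),(130,255,255))
    N,L,S,c=cv2.connectedComponentsWithStats(m);i=1+S[1:,4].argmax();C.append(c[i]);print(S[i],c[i])
print(tri(ray(ctrl.camera_model('top'),C[0]),ray(ctrl.camera_model('scene'),C[1])),onz(ctrl.camera_model('top'),C[0],.225))
E
```

```text
time: 24.52
position: [0.5631, -0.1979, 0.2074]
tool_rot: [2.276, 2.161, 0.002]
ft_force: [-0.4, -0.4, -0.6]
grip_width: 0.962
time: 25.9
position: [0.5288, 0.0262, 0.3268]
tool_rot: [2.272, 2.166, 0.002]
ft_force: [0.1, -0.1, -0.3]
grip_width: 0.999
[304 177  13  12 119] [310.1261 182.8067]
[213 132  11  13 116] [218.1466 138.0259]
(array([ 0.5628, -0.2018,  0.208 ]), np.float64(0.0006685368064445679)) [ 0.561  -0.1998  0.225 ]
```

View pics/s13c.png

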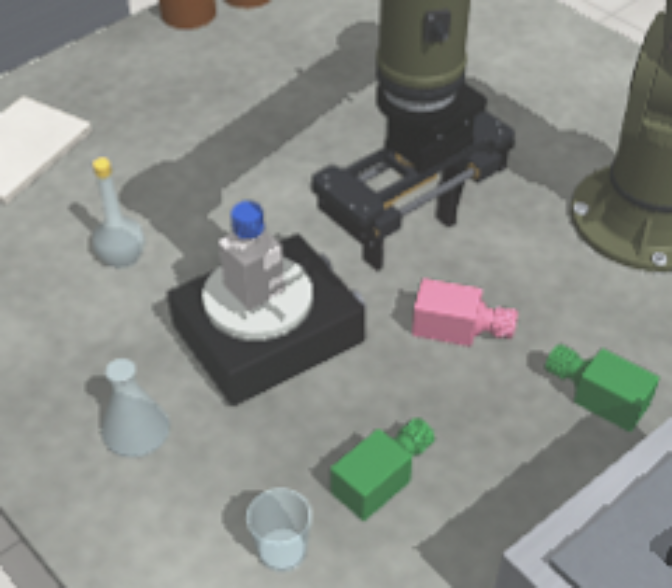

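View pics/t13.png

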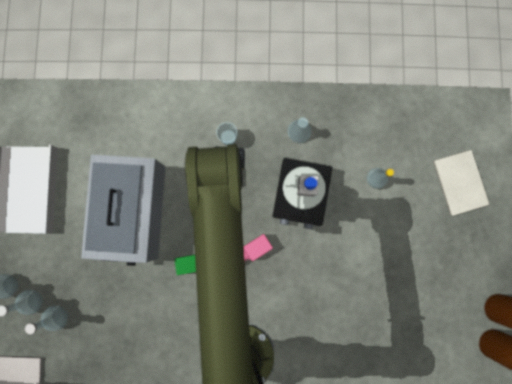

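```bash
python3 -c "
from bench import ctrl
print(ctrl.close_job())"
```

```text
the job is handed in; nothing more can be done
None
```

The bottle now stands upright on the stirrer's plate, and I handed the job in at about 26 s of the 72 s allowed.

- **Standing it up:** I gripped the cap, lifted that end and slid the bottle until the cap pressed on the bath's side. I then raised it along the wall to about 72° and swung it upright. I let go with it standing about 30 mm clear of the bath, and pictures from two cameras confirmed it was upright and free.
- **Moving it:** I took it again by the cap from above and lowered it onto the plate in millimetre steps. The force at contact peaked at about 5 N, and then I released it and backed the arm away.
- **Final position:** The last pictures put the cap at about (0.563, -0.202), within 5 mm of my measured plate centre of (0.563, -0.197). The fingers opened at (0.563, -0.198). The bottle was upright with the robot touching nothing, and the flask, beaker, volumetric flask and look-alikes looked unmoved.

**Disagreements:**
- The first two-view estimate of the plate height was 84 mm. A closer wrist view gave 92 mm. The contact height was consistent with the stated 95 mm.
- On the second grasp the fingers had not fully closed when the lift began. They closed in the first millimetres and held, with about 3 N of weight on the gripper.

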